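Park the lidded pot and index the hold-down slide

TASK

Slide the lidded steel pot along the bench, without lifting it, from its parking ring into the painted ring at the end of the punched rail and leave it there; only then pull up the black plunger knob on the rail's slide, move the slide one hole towards the pot so that its flat fork reaches over the lid, and let the pin drop fully home in that hole. Finish while still holding the plunger knob, with the pin fully home; do not knock about the loose end cap, brass collars and nut nearby.

Things in the scene. Friction and masses are not known exactly. Their poses are not given: they have to be found in the camera images.
- fixture: Fixed hold-down fixture; origin on the bench at the work ring's centre, z up, y along the rail from the rail to the ring and on roughly to the parking ring. Rail: punched steel bar 30 mm wide at x = 0, y = -250 to -66 mm, top at z = 52 mm, foot plate 60 mm wide. Four 12 mm square holes in its top, at y = -202, -166 (pin at the start), -130 (next hole), -94 mm.
- work_ring (a point): Centre of the white painted ring on the bench (look only, 106 mm inside, 116 mm outside) beyond the rail's end: where the pot must stand. Same point as the fixture's origin.
- pot: Loose lidded steel pot, 93 mm across, lid rim 45 mm high (48 mm at its middle), 0.4 to 0.8 kg, lid fast to the pot; upright round black knob in its middle, 24 mm in diameter, from z = 52 to 86 mm. Origin at its underside's centre, z up. Starts in the parking ring, 145 to 190 mm from the work ring, roughly along fixture +y.
- pot_knob (a point): On the axis of the pot's knob, 70 mm above the pot's underside: a good height for the TCP to grip it from above.
- park_ring: The white painted parking ring on the bench, same size as the work ring; origin at its centre. Look only.
- slide (a joint): Travel (m) of the aluminium slide along the rail, growing towards the pot: 0 at the start hole, 0.036 over the next; range -0.038 to 0.074, about 2 N friction, locked while the pin is in a hole (1.5 mm play). Sleeve 42 x 60 mm, top at z = 61 mm; flat fork 40 mm wide, open in the middle, at z = 55 to 61 mm, tip 100 mm ahead (fixture +y) of the plunger axis.
- plunger (a joint): Lift of the spring plunger in m: 0 = pin fully home (12 mm deep in the rail), pin clear of the rail above 0.012, upper stop at 0.017. A spring pulls it down with about 4 N at 0 and 8 N at the top. Over a hole it drops home by itself when let down.
- knob (a point): Centre of the round black plunger knob, 26 mm in diameter, 26 mm high, upright on the slide; moves with slide and plunger. At rest 86 mm above the bench, the knob's underside at 73 mm, over a brass boss 22 mm in diameter (z = 61 to 70 mm). Grip from above, TCP at or up to 4 mm above this point.
- funnel: Wide aluminium scrap funnel fixed in the bench, 200 mm across, rim 24 mm high; origin at its centre on the bench, about 180 mm from the work ring towards fixture +x. Not to be used.
- end_cap: Bystander: loose cracked black end cap, 54 mm across, 18 mm high, origin at its underside centre.
- collar_a: Bystander: loose brass collar, 28 mm across, 12 mm high, origin at its underside centre.
- collar_b: Bystander: loose brass collar, the same.
- piston_nut: Bystander: loose steel hex nut, about 30 mm across, 16 mm high, origin at its underside centre.
- next_hole (a point): Mouth of the next hole, on the rail's top (52 mm up), 36 mm from the start hole towards the pot: where the pin must go.
Things that resemble listed ones, but are neither listed nor needed, are in the scene too. Of the things like the pot, leave any that is blue; of the rest the smaller one is meant.

How it is judged:
On the way, in this order (a step that is already met when the one before it is completed fails the run):
1. the pot stands still in the work ring (within 12 mm of its centre), the slide not yet moved from its first hole (horizontal distance between pot and work_ring below 0.012 m and linear speed of pot below 0.02 m/s and value of joint slide below 0.006 m and contact force between the fingers and pot below 0.2 N), for 0.2 s.
2. the plunger is pulled clear of the rail (value of joint plunger above 0.011 m and horizontal distance between pot and work_ring below 0.012 m), for 0.05 s.
At the end, for the whole second after the job is handed in: The slide is at the next hole (36 mm on, within 4 mm), the pin is home within 4 mm, the fingers still bear on the plunger knob with more than 2 N, and the pot stands untouched and upright on the bench with its centre within 12 mm of the work ring's centre (value of joint slide between 0.032 and 0.04 m and value of joint plunger below 0.004 m and contact force between the fingers and plunger above 2 N and horizontal distance between pot and work_ring below 0.012 m and height (world z) of pot below 0.004 m and angle between pot's own z axis and vertical below 0.05 rad and linear speed of pot below 0.01 m/s and contact force between the fingers and pot below 0.2 N); the arm keeps its last pose, push and grip.
It fails at once if the pot is lifted off the bench (more than 6 mm) or tipped (height (world z) of pot above 0.006 m or angle between pot's own z axis and vertical above 0.15 rad).
It fails at once if a loose bystander is moved more than 20 mm (distance of any of end_cap, collar_a, collar_b, piston_nut from where it was at the start of the episode above 0.02 m).
It also fails if it takes over 54 s, if anything falls off the work surface, if the arm or the gripper's body presses on something with over 40 N, if the wrist force passes 120 N, or if a joint passes its speed limit or range.

ROBOT

A 6-joint arm with a two-finger parallel gripper is mounted at the origin on the work surface. World frame = base frame: x ahead of the robot, y to its left, z up, the work surface at z = 0. Lengths are in m, angles in rad, forces in N, time in s.
With the tool pointing down it reaches from about 0.25 to 0.85 m from the base axis. Payload 12.5 kg.
Tool frame: the origin (TCP) lies between the finger pads, 19 mm behind the fingertips; this is the grasp point; z points along the fingers, y is the line along which they close (so a half turn about z gives the same grasp; the last joint's range is limited). The gripper opens to 93 mm and grips with 3 to 60 N. Pads are 15 mm wide; open, the fingers measure 128 mm over their backs; the gripper's body (75 mm by 188 mm) begins 65 mm behind the grasp point.
Start: joints at [1.033, 0.351, 1.652, -0, 1.139, -0.085], TCP at [0.241, 0.495, 0.237] pointing down, gripper open.
Joint ranges: [-2.75, 2.75], [-0.79, 2.1], [0.01, 2.65], [-1.57, 4.71], [0.07, 3.14], [-2.87, 2.87]. Speed limits (rad/s): [2.22, 2.22, 2.79, 3.14, 3.14, 3.14].

INTERFACE

Orientations are given as a 3x3 rotation matrix whose columns are the frame's x, y, z axes.
In Python, from workcell import get_obs, get_image, camera_model, close_job gives the robot as it stands. The module is installed in compiled form; this text tells all that it offers.
- The arm moves only by the shell command python3 -m jog 'ROWS' [FORCE]. ROWS is a JSON object whose one key "increments" holds a list of rows, each a list of 5 numbers: the closure, from -1 (fully open) to 1 (shut), then the shift along the tool's x, y, z in mm, then the turn about the tool's z in rad. A call has 1 to 20 rows; each row shifts and turns the commanded pose from where the row before left it, along the tool's axes as they then stand; what a row does not reach is not made up. A row lasts 1/10 s, in which the tool goes at most 50 mm and 8.59 degrees, less where a joint would pass 70% of its speed; a pose out of reach is approached as far as the arm can. A call with a gripper value outside its range is refused whole. The fingers move at their own pace and stop on an object; FORCE is the grip in N (left out, the last holds). Time passes only in rows, so rows that do not move let the fingers close. It gives the time, the measured TCP pose, the force, the opening and the grip force at its end, in the units of the state.
- get_obs(): the state, without advancing time (a new reading comes with each control period).
- get_image(name): name is "side" or "top"; returns (picture, depth): 400x640x3 uint8, red, green, blue; 400x640 float32, m along the optical axis (not along the pixel's ray), 0 where there is no reading.
- camera_model(name): a dict with "camera_matrix" (3x3 intrinsics, pixels), "dist" ([k1, k2, p1, p2, k3] as OpenCV has them; the pictures are not rectified), "rvec" (rotation vector, rad) and "tvec" (3), from world to camera coordinates, as OpenCV has them. Camera axes: x right, y down, z forward; pixel columns grow to the right and rows downward; lengths in m; the calibration is good to about 2 mm. A picture is of the moment at which its call begins. camera_model takes no time and is no camera call.
- close_job(): hands the job in; it is judged then, once.
The state is a dict: "time": time; "q": joint angles; "joint_velocities": joint speeds; "joint_torque": joint torques, N m; "tcp_pos": TCP position; "tcp_rot": TCP orientation; "wrist_force": force on the tool from outside, world axes, zero at the start; "wrist_torque": the same for the moment, N m; "width": finger opening in m; "grasp_force": force on a finger pad.
Only numpy, scipy, OpenCV 4.12 (cv2) and the standard library are available. Lean on these libraries where they do the work, as an engineer would, in place of code of your own. Each camera call takes 0.05 s, during which the arm holds its last target. There are 200 camera calls.

## Working session

There is one attempt and no reset: what is moved stays moved. The work goes in short steps, Python scripts to look and compute and a shell command to move; the robot and the scene stay as the last step left them, time stands still between calls to the robot, and variables do not carry over. Pictures are saved under pics/ and viewed, at most 10 in all, crops included, and the job is handed in when it is done.

```bash
mkdir -p pics; python3 - <<'E'
from workcell import *
import cv2,numpy as np
for n in("top","side"):
    p,d=get_image(n); cv2.imwrite(f"pics/{n}0.png",p[:,:,::-1]); np.savez(f"{n}0.npz",p=p,d=d)
    c=camera_model(n); print(n,c)
o=get_obs();print(o['time'],o['tcp_pos'],o['tcp_rot'],o['width'])
E
```

```text
top {'camera_matrix': array([[387.69351551,   0.        , 324.31239238],
       [  0.        , 387.69351551, 198.39334319],
       [  0.        ,   0.        ,   1.        ]]), 'dist': array([-0.03368445,  0.        ,  0.        ,  0.        ,  0.        ]), 'rvec': array([ 2.13182531, -2.1294845 ,  0.13090073]), 'tvec': array([0.02964434, 0.56910772, 0.74633197])}
side {'camera_matrix': array([[514.95464366,   0.        , 316.73476283],
       [  0.        , 514.95464366, 202.8600503 ],
       [  0.        ,   0.        ,   1.        ]]), 'dist': array([0.02076998, 0.        , 0.        , 0.        , 0.        ]), 'rvec': array([ 2.36521242, -0.67776576,  0.26857378]), 'tvec': array([-0.46330067,  0.29288935,  0.80905767])}
0.1 [0.24046357 0.49434843 0.23697738] [[-8.99240143e-01  4.37455081e-01 -4.65678918e-04]
 [ 4.37455328e-01  8.99239712e-01 -8.81082819e-04]
 [ 3.33228202e-05 -9.96018764e-04 -9.99999503e-01]] 0.09301788006342346
```

View pics/top0.png

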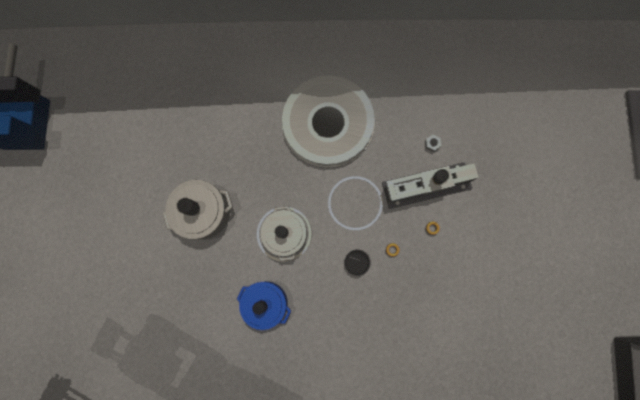

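View pics/side0.png

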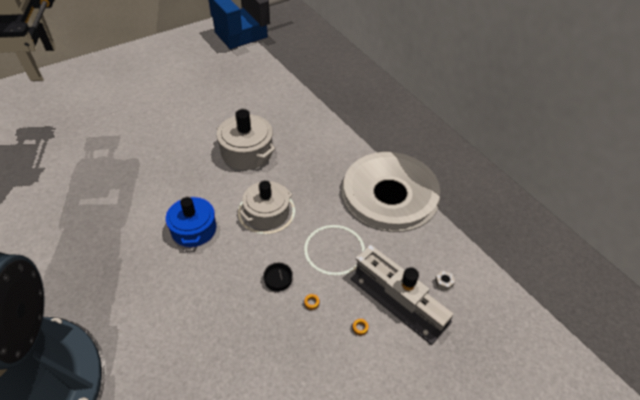

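The top view shows the pot at (283,233) with its knob at (282,232), and the work ring at (355,203). The plunger knob is at (440,176). The end cap, collars and nut are at (357,262), (392,250), (433,228) and (433,143). The side view puts the pot at (266,205), the ring at (335,249) and the plunger knob at (410,278). The larger pot and the blue pot are decoys.

```bash
cat > h.py <<'E'
import cv2,numpy as np
from workcell import *
from scipy.optimize import least_squares
def rays(n,uv):
    c=camera_model(n);R=cv2.Rodrigues(c['rvec'])[0]
    x=cv2.undistortPoints(np.float64(uv).reshape(-1,1,2),c['camera_matrix'],c['dist'])[:,0]
    return -R.T@c['tvec'], np.c_[x,np.ones(len(x))]@R
def plane(n,uv,z):
    o,r=rays(n,uv);return o+r*((z-o[2])/r[:,2])[:,None]
def cloud(n,uv,d):
    o,r=rays(n,uv);k=d[uv[:,1],uv[:,0]];return o+r*k[:,None]
def mask(m,c,rad):
    yy,xx=np.mgrid[:400,:640];v,u=np.nonzero(m&((xx-c[0])**2+(yy-c[1])**2<rad**2));return np.c_[u,v]
def circ(P,r=None):
    f=lambda a:np.hypot(P[:,0]-a[0],P[:,1]-a[1])-(a[2] if r is None else r)
    m=P.mean(0);s=least_squares(f,[m[0],m[1],.05],loss='soft_l1',f_scale=.003);return s.x,np.abs(s.fun).mean()
def blob(p,c,rad,thr=50):
    m=p.max(2)<thr;uv=mask(m,c,rad);return uv
E
python3 - <<'E'
from h import *
S={n:np.load(n+'0.npz') for n in('top','side')}
C=dict(top=dict(ring=(355,203),pot=(282,232),kn=(440,176)),side=dict(ring=(335,249),pot=(265,190),kn=(410,277)))
for n in S:
    p=S[n]['p'];d=S[n]['d'];g=p.max(2).astype(int)
    bg=cv2.medianBlur(p.max(2),21).astype(int)
    uv=mask(g>bg+22,C[n]['ring'],36);P=plane(n,uv,0)
    D=np.hypot(*(P-plane(n,[C[n]['ring']],0))[:,:2].T);P=P[(D>.04)&(D<.07)];print(n,'ring',len(P),circ(P),circ(P,.0555))
    for k,zt in(('pot',.086),('kn',.099)):
        uv=blob(p,C[n][k],14,45);Q=cloud(n,uv,d);z=Q[:,2]
        t=abs(z-zt)<.004
        print(k,len(uv),np.percentile(z,[5,50,95]).round(4),t.sum(),Q[t].mean(0).round(4),plane(n,[uv[t].mean(0)],zt)[0].round(4))
    # pot body rim & rail from depth
    uv=mask(d>0,C[n]['pot'],45);Q=cloud(n,uv,d);t=abs(Q[:,2]-.045)<.003;print('rim',t.sum(),circ(Q[t]))
    c=plane(n,[C[n]['kn']],.09)[0]
    uv=mask(d>0,C[n]['kn'],75);Q=cloud(n,uv,d);t=(Q[:,2]>.049)&(Q[:,2]<.064)&(np.hypot(*(Q-c)[:,:2].T)<.13)
    T=Q[t];(cx,cy),wh,a=cv2.minAreaRect(T[:,:2].astype(np.float32));print('rail',len(T),cx,cy,wh,a)
E
```

```text
top ring 240 (array([ 0.56659091, -0.03406371,  0.055674  ]), np.float64(0.0008618686982855529)) (array([ 0.56658287, -0.03404415,  0.05      ]), np.float64(0.0008736994010661673))
pot 15 [0.0814 0.0861 0.088 ] 13 [0.4946 0.1079 0.0863] [0.4947 0.1079 0.086 ]
kn 54 [0.0807 0.098  0.101 ] 33 [ 0.5997 -0.1893  0.0992] [ 0.5997 -0.1894  0.099 ]
rim 818 (array([0.49967648, 0.11313248, 0.03944324]), np.float64(0.006130058608385438))
rail 1414 0.6034736633300781 -0.18760156631469727 (0.042297229170799255, 0.18417319655418396) 14.300704002380371
side ring 500 (array([ 0.56739159, -0.03425853,  0.05615013]), np.float64(0.002531615945839288)) (array([ 0.56733569, -0.03425371,  0.05      ]), np.float64(0.002570523370357915))
pot 169 [0.0558 0.077  0.0872] 70 [0.4981 0.1093 0.0855] [0.4979 0.1089 0.086 ]
kn 220 [0.0771 0.0969 0.1003] 131 [ 0.6037 -0.1969  0.0983] [ 0.6033 -0.1972  0.099 ]
rim 891 (array([0.50177085, 0.11818304, 0.0397251 ]), np.float64(0.015309201791079974))
rail 1919 0.6031715869903564 -0.1875186711549759 (0.04527572914958, 0.18646124005317688) 13.507445335388184
```

```bash
python3 - <<'E'
from h import *
C=dict(top=dict(pot=(282,232),kn=(440,176)),side=dict(pot=(265,187),kn=(410,273)))
for n in C:
    S=np.load(n+'0.npz');p=S['p'];d=S['d']
    for k,zt in(('pot',.086),('kn',.099)):
      for thr in(60,80,100):
        uv=blob(p,C[n][k],13,thr);Q=cloud(n,uv,d);t=abs(Q[:,2]-zt)<.005
        (c,r)=cv2.minEnclosingCircle(Q[t][:,:2].astype(np.float32))
        print(n,k,thr,t.sum(),Q[t].mean(0).round(4),np.round(c,4),round(r,4))
R=get_obs()['tcp_rot']
print(R.T@(np.r_[.498,.109,.1]-get_obs()['tcp_pos'])*1000)
E
```

```text
top pot 60 98 [0.4985 0.1115 0.0865] [0.4989 0.1116] 0.0108
top pot 80 114 [0.4989 0.1123 0.0865] [0.4989 0.1126] 0.0116
top pot 100 119 [0.499  0.1126 0.0865] [0.4995 0.1131] 0.0119
top kn 60 120 [ 0.6041 -0.1928  0.0995] [ 0.6051 -0.1933] 0.0123
top kn 80 132 [ 0.6044 -0.1933  0.0996] [ 0.6054 -0.1935] 0.0126
top kn 100 144 [ 0.6048 -0.1936  0.0995] [ 0.6052 -0.1939] 0.0131
side pot 60 79 [0.4984 0.11   0.0854] [0.4989 0.1118] 0.0109
side pot 80 86 [0.4982 0.1104 0.0854] [0.4985 0.112 ] 0.0113
side pot 100 93 [0.4986 0.1108 0.0853] [0.499  0.1127] 0.0119
side kn 60 141 [ 0.6038 -0.1966  0.0982] [ 0.6039 -0.1953] 0.0126
side kn 80 152 [ 0.6041 -0.1964  0.0981] [ 0.6039 -0.1955] 0.0127
side kn 100 160 [ 0.6044 -0.1962  0.0981] [ 0.6044 -0.1953] 0.0132
[-400.16438759 -233.72356163  137.19691116]
```

```bash
python3 -m jog '{"increments":[[-1,0,0,0,-0.1373],[-1,0,0,0,-0.1373],[-1,0,0,0,-0.1373],[-1,0,0,0,-0.1373],[-1,0,0,0,-0.1373],[-1,-13.5,-36,9,0],[-1,-13.5,-36,9,0],[-1,-13.5,-36,9,0],[-1,-13.5,-36,9,0],[-1,-13.5,-36,9,0],[-1,-13.5,-36,9,0],[-1,-13.5,-36,9,0],[-1,-13.5,-36,9,0],[-1,-13.5,-36,9,0],[-1,-13.5,-36,9,0],[-1,-13.5,-36,9,0],[-1,-13.5,-36,9,0],[-1,0,0,0,0],[-1,0,0,0,0],[-1,0,0,0,0]]}' 20
cat > go.py <<'E'
import sys
from h import *
t=np.array([float(v) for v in sys.argv[1:4]]);o=get_obs();R=o['tcp_rot']
print(o['time'],o['tcp_pos'].round(4),'yang',np.degrees(np.arctan2(R[1,1],R[0,1])).round(2),'tool mm',(R.T@(t-o['tcp_pos'])*1000).round(1),o['wrist_force'].round(1))
E
python3 go.py .499 .1127 .071
```

```text
time: 2.1
tcp_pos: [0.4977, 0.1125, 0.1295]
tcp_rot: [[-0.973, -0.232, -0.0], [-0.232, 0.973, 0.0], [0.0, 0.0, -1.0]]
wrist_force: [0.3, 0.4, 0.4]
width: 0.0929
grasp_force: 0.0
2.1 [0.4977 0.1125 0.1295] yang 103.42 tool mm [-1.3 -0.1 58.5] [0.3 0.4 0.4]
```

```bash
python3 -m jog '{"increments":[[-1,-1.3,0,14,0],[-1,0,0,14,0],[-1,0,0,14,0],[-1,0,0,10,0],[-1,0,0,5,0],[-1,0,0,0,0],[0.3,0,0,0,0],[0.4,0,0,0,0],[0.5,0,0,0,0],[0.6,0,0,0,0],[0.7,0,0,0,0],[1,0,0,0,0],[1,0,0,0,0],[1,0,0,0,0],[1,0,0,0,0]]}' 15
python3 go.py .5668 -.034 .0715
python3 - <<'E'
from h import *
p,d=get_image('side');cv2.imwrite('pics/side1.png',p[:,:,::-1])
E
```

```text
time: 3.6
tcp_pos: [0.4995, 0.1122, 0.0725]
tcp_rot: [[-0.973, -0.231, -0.0], [-0.231, 0.973, 0.0], [-0.0, 0.0, -1.0]]
wrist_force: [-3.6, 9.5, 8.1]
width: 0.0258
grasp_force: 5.1
3.6 [0.4995 0.1122 0.0725] yang 103.38 tool mm [ -31.6 -157.8    0.9] [-3.6  9.5  8.1]
```

View pics/side1.png

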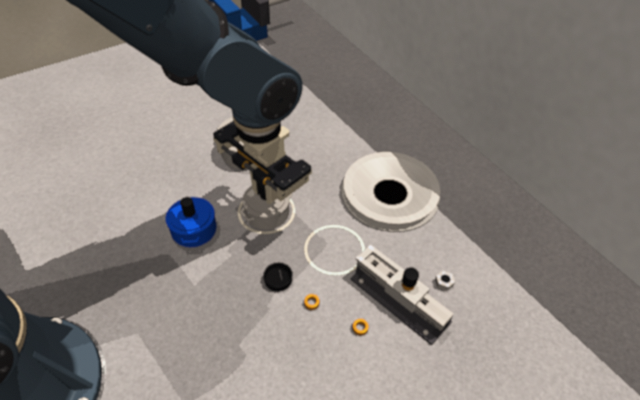

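The side view shows the fingers around the small pot's knob at about (265,190), with the pot still in the parking ring. Next: let the grip settle.

```bash
python3 -m jog '{"increments":[[1,0,0,0,0],[1,0,0,0,0],[1,0,0,0,0],[1,0,0,0,0]]}' 15; python3 go.py .5668 -.034 .072
```

```text
time: 4.05
tcp_pos: [0.4995, 0.1123, 0.0724]
tcp_rot: [[-0.973, -0.232, -0.0], [-0.232, 0.973, 0.0], [-0.0, 0.0, -1.0]]
wrist_force: [-1.2, 4.6, 0.4]
width: 0.0236
grasp_force: 15.0
4.05 [0.4995 0.1123 0.0724] yang 103.39 tool mm [ -31.6 -157.9    0.4] [-1.2  4.6  0.4]
```

```bash
python3 -m jog '{"increments":[[1,-1,-5,0,0],[1,-2,-10,0,0],[1,-2,-10,0,0],[1,-2,-10,0,0],[1,-2,-10,0,0],[1,-2,-10,0,0],[1,-2,-10,0,0],[1,-2,-10,0,0],[1,0,0,0,0]]}'; python3 go.py .5668 -.034 .072
```

```text
time: 4.95
tcp_pos: [0.5319, 0.0415, 0.0725]
tcp_rot: [[-0.973, -0.231, 0.0], [-0.231, 0.973, -0.001], [-0.0, -0.001, -1.0]]
wrist_force: [0.4, -3.3, -0.7]
width: 0.0236
grasp_force: 15.0
4.95 [0.5319 0.0415 0.0725] yang 103.36 tool mm [-16.6 -81.5   0.6] [ 0.4 -3.3 -0.7]
```

```bash
python3 -m jog '{"increments":[[1,-2,-10,0,0],[1,-2,-10,0,0],[1,-2,-10,0,0],[1,-2,-10,0,0],[1,-2,-10,0,0],[1,-2,-10,0,0],[1,-2,-10,0,0],[1,-2,-8,0,0],[1,-0.5,-3,0,0],[1,0,0,0,0],[1,0,0,0,0],[1,0,0,0,0]]}'; python3 go.py .5668 -.034 .072
```

```text
time: 6.15
tcp_pos: [0.5661, -0.0322, 0.0724]
tcp_rot: [[-0.973, -0.232, -0.0], [-0.232, 0.973, -0.0], [0.0, -0.0, -1.0]]
wrist_force: [-0.9, -0.3, -0.5]
width: 0.0236
grasp_force: 15.0
6.15 [ 0.5661 -0.0322  0.0724] yang 103.41 tool mm [-0.2 -1.9  0.4] [-0.9 -0.3 -0.5]
```

```bash
python3 -m jog '{"increments":[[1,0,-1.6,0,0],[1,0,0,0,0],[0.3,0,0,0,0],[0,0,0,0,0],[-0.5,0,0,0,0],[-1,0,0,0,0],[-1,0,0,0,0],[-1,0,0,0,0],[-1,0,0,0,0],[-1,0,0,-15,0],[-1,0,0,-25,0],[-1,0,0,-30,0],[-1,0,0,-20,0],[-1,0,-20,0,0],[-1,0,-40,0,0],[-1,0,-40,0,0],[-1,0,-40,0,0],[-1,0,-25,0,0],[-1,0,0,0,0],[-1,0,0,0,0]]}'; python3 go.py .605 -.1945 .088
python3 - <<'E'
from h import *
p,d=get_image('side');cv2.imwrite('pics/side2.png',p[:,:,::-1])
uv=mask((p.max(2)<85),(335,222),30);Q=cloud('side',uv,d);t=abs(Q[:,2]-.086)<.005
t&=np.hypot(Q[:,0]-.567,Q[:,1]+.034)<.03
print(t.sum(),Q[t].mean(0),cv2.minEnclosingCircle(Q[t][:,:2].astype(np.float32)))
E
```

```text
time: 8.15
tcp_pos: [0.6047, -0.1944, 0.1631]
tcp_rot: [[-0.973, -0.231, 0.0], [-0.231, 0.973, 0.0], [-0.0, 0.0, -1.0]]
wrist_force: [-0.2, 0.1, 0.3]
width: 0.0926
grasp_force: 0.0
8.15 [ 0.6047 -0.1944  0.1631] yang 103.34 tool mm [-0.3 -0.2 75.1] [-0.2  0.1  0.3]
89 [ 0.56505991 -0.03599306  0.08498184] ((0.5657989382743835, -0.035543043166399), 0.011007658205926418)
```

View pics/side2.png

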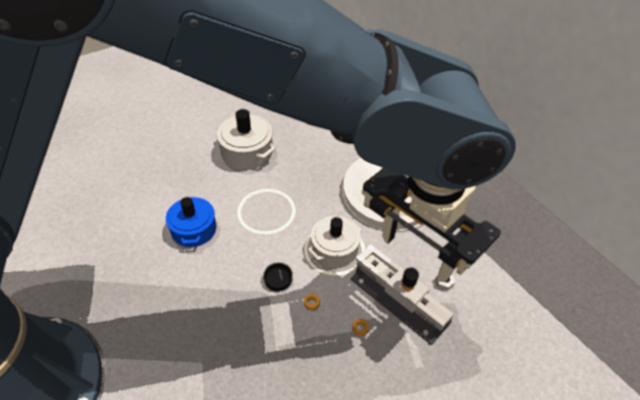

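The pot now stands in the work ring at about (335,243). Its knob measures (0.566, -0.035), about 2 mm off the ring's centre. The open gripper hangs over the plunger knob at (410,275). Next is going down to grip it.

```bash
python3 -m jog '{"increments":[[-1,-0.3,0,20,0],[-1,0,0,20,0],[-1,0,0,18,0],[-1,0,0,12,0],[-1,0,0,5,0],[-1,0,0,0,0],[0.3,0,0,0,0],[0.4,0,0,0,0],[0.5,0,0,0,0],[0.6,0,0,0,0],[1,0,0,0,0],[1,0,0,0,0],[1,0,0,0,0],[1,0,0,0,0],[1,0,0,0,0],[1,0,0,0,0],[1,0,0,0,0],[1,0,0,0,0]]}' 30; python3 go.py .605 -.1945 .088
```

```text
time: 10.0
tcp_pos: [0.6051, -0.1944, 0.0874]
tcp_rot: [[-0.973, -0.232, 0.0], [-0.232, 0.973, -0.0], [-0.0, -0.0, -1.0]]
wrist_force: [-0.6, -0.4, -0.3]
width: 0.0254
grasp_force: 30.0
10.0 [ 0.6051 -0.1944  0.0874] yang 103.39 tool mm [ 0.2 -0.1 -0.6] [-0.6 -0.4 -0.3]
```

Held, with the wrist load low. Lift by 14.5 mm.

```bash
python3 -m jog '{"increments":[[1,0,0,-4,0],[1,0,0,-4,0],[1,0,0,-4,0],[1,0,0,-2.5,0],[1,0,0,0,0],[1,0,0,0,0],[1,0,0,0,0]]}' 40; python3 go.py .605 -.1945 .088
```

```text
time: 10.7
tcp_pos: [0.605, -0.1943, 0.1017]
tcp_rot: [[-0.973, -0.232, -0.0], [-0.232, 0.973, 0.0], [0.0, 0.0, -1.0]]
wrist_force: [2.1, -1.2, -8.7]
width: 0.0252
grasp_force: 40.0
10.7 [ 0.605  -0.1943  0.1017] yang 103.39 tool mm [ 0.1 -0.2 13.7] [ 2.1 -1.2 -8.7]
```

```bash
python3 -m jog '{"increments":[[1,0,3,0,0],[1,0,5,0,0],[1,0,5,0,0],[1,0,5,0,0],[1,0,5,0,0],[1,0,5,0,0],[1,0,5,0,0],[1,0,3,0,0],[1,0,0,0,0],[1,0,0,0,0],[1,0,0,0,0]]}'; python3 go.py .5967 -.1593 .0874
```

```text
time: 11.8
tcp_pos: [0.5966, -0.1591, 0.1018]
tcp_rot: [[-0.973, -0.232, -0.001], [-0.232, 0.973, 0.001], [0.001, 0.001, -1.0]]
wrist_force: [-0.6, 2.1, -8.0]
width: 0.0252
grasp_force: 40.0
11.8 [ 0.5966 -0.1591  0.1018] yang 103.39 tool mm [-0.1 -0.3 14.4] [-0.6  2.1 -8. ]
```

```bash
python3 -m jog '{"increments":[[1,0,0,2,0],[1,0,0,2,0],[1,0,0,3,0],[1,0,0,3,0],[1,0,0,2,0],[1,0,0,2,0],[1,0,0,0.5,0],[1,0,0,0,0],[1,0,0,0,0],[1,0,0,0,0]]}'; python3 go.py .5967 -.1593 .0874
python3 - <<'E'
from h import *
p,d=get_image('side');cv2.imwrite('pics/side3.png',cv2.resize(p[170:370,240:500,::-1],None,fx=3,fy=3))
E
```

```text
time: 12.8
tcp_pos: [0.5968, -0.1594, 0.0875]
tcp_rot: [[-0.973, -0.232, -0.0], [-0.232, 0.973, -0.0], [0.0, -0.0, -1.0]]
wrist_force: [-4.3, 0.6, -3.8]
width: 0.0251
grasp_force: 40.0
12.8 [ 0.5968 -0.1594  0.0875] yang 103.39 tool mm [0.  0.1 0.1] [-4.3  0.6 -3.8]
```

View pics/side3.png

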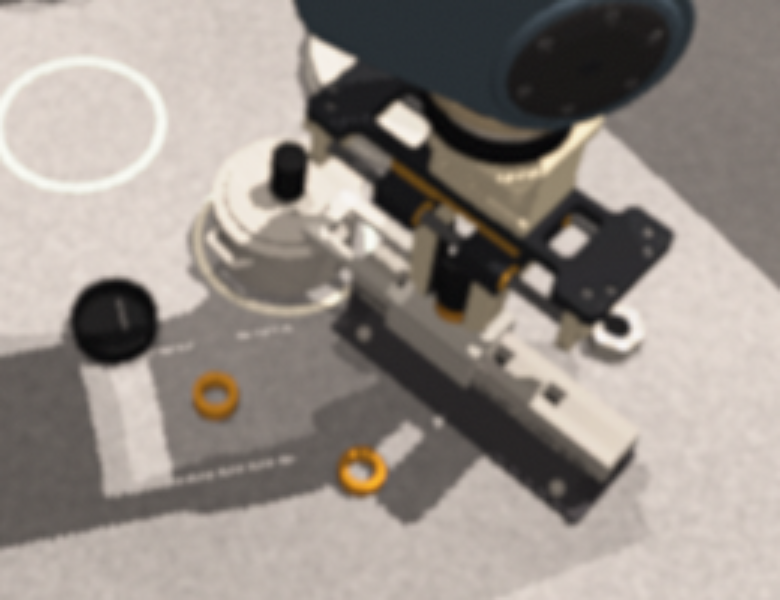

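The crop shows the fork over the lid at (340,215), the pot in its ring, and both rear holes exposed at (503,355) and (553,395). The bystanders have not moved. I'll press down slightly to confirm the pin is seated.

```bash
python3 -m jog '{"increments":[[1,0,0,0.6,0],[1,0,0,0.4,0],[1,0,0,0,0],[1,0,0,0,0],[1,0,0,0,0]]}'; python3 go.py .5967 -.1593 .0874
python3 - <<'E'
from h import *
S0=np.load('side0.npz')
p,d=get_image('side')
uv=mask((p.max(2)<85),(335,225),25);Q=cloud('side',uv,d);t=(abs(Q[:,2]-.086)<.005)&(np.hypot(Q[:,0]-.567,Q[:,1]+.034)<.025)
print(t.sum(),cv2.minEnclosingCircle(Q[t][:,:2].astype(np.float32)))
E
```

```text
time: 13.35
tcp_pos: [0.5969, -0.1596, 0.0874]
tcp_rot: [[-0.973, -0.232, 0.0], [-0.232, 0.973, -0.001], [-0.0, -0.001, -1.0]]
wrist_force: [-7.7, -0.1, 4.5]
width: 0.0253
grasp_force: 40.0
13.35 [ 0.5969 -0.1596  0.0874] yang 103.39 tool mm [ 0.1  0.3 -0. ] [-7.7 -0.1  4.5]
94 ((0.565418004989624, -0.03609391301870346), 0.010979690589010715)
```

The push met a hard stop at the same height as the original grip, so the pin is home. The pot has not moved.

```bash
python3 -c "from workcell import close_job;print(close_job())"
```

```text
the job is handed in; nothing more can be done
None
```

The job is handed in, with no verdict returned: by my measurements the pot stands about 3 mm from the work ring's centre, the slide is one hole on with its pin home, the gripper still holds the plunger knob at 40 N, and the loose parts look unmoved.

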